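# Reseat the keyed filter cartridge of a bench fume extractor

## Task

Move the handheld meter out of the drawer's way onto the middle of the green patch, lying flat, and then pull the extractor's filter drawer wide open. The round filter cartridge in it sits cocked on the yellow key: without lifting it out, turn it in its pocket until its notch drops over the key and it lies flat, fully home; then push the drawer completely shut, leaving the bottle, the solder spool and the parts organiser where they stand.

Things in the scene. Friction and masses are not known exactly. Their poses are not given: they have to be found in the camera images.
- extractor: White bench fume extractor base, fixed, 230 deep x 204 wide x 115 high, clear window in its roof, black pipe stub (to 165 high) 190 behind its front face. Origin: on the bench under the middle of its front face; its +x runs from there back into the machine, z up. The drawer comes out of its front along its -x.
- drawer (a joint): Filter drawer, m: 0 shut, 0.15 fully out (wide open: over 0.12); 1.5 N friction, stays where left. Grey front panel 170 wide, 12 thick, 14 to 88 above the bench, its back on the extractor's front face when shut. It shoves what lies in front of it. Behind the panel: square pocket 114 x 114 inside, floor 30, walls 46 above the bench, open on top.
- drawer_handle (a point): Middle of the drawer's handle: round steel bar, 10 thick, 106 long along the extractor's y, 80 above the bench, 40 in front of the panel (clear gap of 35 between bar and panel). Two 8 mm stays join it to the panel 45 either side of the middle; between them the gap is free from above. Moves with the drawer.
- drawer_key (a point): Foot of the yellow key on the pocket floor, 5.5 from the key's inner end: block 8 wide, 13 long (along the extractor's x), 7 high, in the middle of the pocket's front end (the panel side). Yellow marks on the pocket wall and panel top edge show where it is. Moves with the drawer.
- drawer_pocket (a point): Centre of the pocket's floor, 49.5 behind the key (along the extractor's +x). Here stands a steel stud, 16.6 thick, 30 high, on which the cartridge turns. It moves with the drawer.
- cartridge: Round blue filter, 104 diameter, 34 high, 0.3 kg, slick plastic, loose on the stud (20 bore). Origin: centre of its underside. Full-height notch about 13 wide in the rim at its +x. Black grip bar along its x, 92 long, 14 wide, 24 high on its top, yellow mark at the notch end. At the start it rests on the key, key side 7 higher; seen through the window until the drawer is open.
- cartridge_notch (a point): Middle of the notch at the cartridge's underside, 49.5 from its axis on its +x. Turned in place, either way, until +x points to the key (extractor's -x, within about 4 degrees), the cartridge drops 7 mm over the key, lies flat and is stopped from turning further; this point then meets the key's foot.
- meter: Blue handheld meter with grey face, 150 long (its x) x 65 wide x 36 high, 0.32 kg, lying flat on its back on the bench in front of the drawer. Origin: centre of its underside.
- patch: Thin green rectangle on the bench, 210 (its x) x 140, nothing to bump on, to the left or right of the drawer; its x axis is parallel to the extractor's. Origin: its centre.
- bottle: White dispenser bottle with red cap, 60 diameter, 170 high, standing; beside the drawer, on the other side from the patch. Origin: centre of its underside. Leave it alone.
- spool: Grey solder spool, 68 diameter, 60 high, standing beside the extractor. Origin: centre of its underside. Leave it alone.
- organiser: Open grey parts organiser 120 x 70 x 30 high, on the bench beside the extractor. Origin: centre of its underside. Leave it alone.

How it is judged:
On the way, in this order (a step that is already met when the one before it is completed fails the run):
1. the meter lies flat on the middle of the green patch, let go (horizontal distance between meter and patch below 0.045 m and height (world z) of meter below 0.006 m and contact force between meter and the fingers below 0.1 N), for 0.2 s.
2. the drawer is pulled wide open (value of joint drawer above 0.12 m), for 0.2 s.
3. the cartridge is flat and fully home with its notch over the key, the drawer still open (distance between cartridge_notch and drawer_key below 0.006 m and angle between cartridge's own z axis and vertical below 0.03 rad and value of joint drawer above 0.08 m), for 0.2 s.
At the end, for the whole second after the job is handed in: The drawer is shut within 4 mm, the cartridge lies flat (within 1.7 degrees) with the middle of its notch within 6 mm of the key's foot, and the meter lies flat and still on the bench with its centre within 45 mm of the middle of the green patch (value of joint drawer below 0.004 m and distance between cartridge_notch and drawer_key below 0.006 m and angle between cartridge's own z axis and vertical below 0.03 rad and horizontal distance between meter and patch below 0.045 m and height (world z) of meter below 0.006 m and angle between meter's own z axis and vertical below 0.1 rad and linear speed of meter below 0.02 m/s); the robot touches nothing.
It fails at once if the cartridge is lifted out of its pocket (z of cartridge in the frame of drawer_pocket above 0.022 m).
It fails at once if the bottle is shifted by more than 20 mm (distance of bottle from where it was at the start of the episode above 0.02 m).
It fails at once if the spool is shifted by more than 20 mm (distance of spool from where it was at the start of the episode above 0.02 m).
It fails at once if the organiser is shifted by more than 20 mm (distance of organiser from where it was at the start of the episode above 0.02 m).
It also fails if it takes over 72 s, if anything falls off the work surface, if the arm or the gripper's body presses on something with over 40 N, if the wrist force passes 120 N, or if a joint passes its speed limit or range.

## Robot

A 7-joint arm with a two-finger parallel gripper is mounted at the origin on the work surface. World frame = base frame: x ahead of the robot, y to its left, z up, the work surface at z = 0. Lengths are in m, angles in rad, forces in N, time in s.
With the tool pointing down it reaches from about 0.4 to 0.85 m from the base axis. Payload 10.4 kg.
Tool frame: the origin (TCP) lies between the finger pads; the fingertips stand 22 mm ahead of it and the grasp point (between the pads) lies 3 mm ahead of it; z points along the fingers, y is the line along which they close (so a half turn about z gives the same grasp; the last joint's range is limited). The gripper opens to 87 mm and grips with 3 to 60 N. Pads are 19 mm wide; open, the fingers measure 117 mm over their backs; the gripper's body (75 mm by 190 mm) begins 51 mm behind the grasp point.
Start: joints at [1.306, 0.332, -0.065, 1.46, 0.022, 1.35, -0.088], TCP at [0.15, -0.607, 0.245] pointing down, gripper open.
Joint ranges: [-2.6, 2.6], [-0.5, 2.12], [-1.47, 1.34], [0.16, 2.42], [-1.27, 4.41], [0.06, 2.06], [-2.6, 2.6]. Speed limits (rad/s): [2.22, 2.22, 2.79, 2.79, 3.14, 3.14, 3.14].

## Interface

Orientations are given as a rotation vector (axis times angle).
In Python, from plant import ctrl gives the robot as it stands.
- The arm moves only by the shell command python3 -m handwheel 'ROWS'. ROWS is JSON, a list of rows, each a list of 3 entries, a list of its own where there are three numbers: the turn, a rotation vector about the world's x, y, z in degrees, then the shift along the world's x, y, z in mm, then the finger opening in mm, from 0 to 87. In form: [[[rx, ry, rz], [x, y, z], claw], ...]. A call has 1 to 20 rows; each row shifts and turns the commanded pose from where the row before left it; what a row does not reach is not made up. A row lasts 1/10 s, in which the tool goes at most 50 mm and 8.59 degrees, less where a joint would pass 70% of its speed; a pose out of reach is approached as far as the arm can. A call with a gripper value outside its range is refused whole. The fingers move at their own pace and stop on an object; the grip force is fixed at half the most. Time passes only in rows, so rows that do not move let the fingers close. It gives the time, the measured TCP pose, the force, the opening and the grip force at its end, in the units of the state.
- ctrl.read_state(): the state, without advancing time (a new reading comes with each control period).
- ctrl.get_image(name): name is "side" or "top" or "wrist"; returns a dict with "frame" (480x640x3 uint8, blue, green, red), "intrinsics" (3x3 intrinsics, pixels), "dist_coeffs" ([k1, k2, p1, p2, k3] as OpenCV has them; the pictures are not rectified), "R" (3x3) and "t" (3): a world point X has camera coordinates R X + t. Camera axes: x right, y down, z forward; pixel columns grow to the right and rows downward; lengths in m; the calibration is good to about 2 mm. A picture is of the moment at which its call begins. There is no depth.
- ctrl.finish_job(): hands the job in; it is judged then, once.
The state is a dict: "t": time; "joint_pos": joint angles; "dq": joint speeds; "joint_efforts": joint torques, N m; "ee_pos": TCP position; "eef_rot": TCP orientation; "ft_force": force on the tool from outside, world axes, zero at the start; "wrist_torque": the same for the moment, N m; "finger_gap": opening from 0.0 (shut) to 1.0 (fully open); "grip_force": force on a finger pad.
Only numpy, scipy, OpenCV 4.12 (cv2) and the standard library are available. Lean on these libraries where they do the work, as an engineer would, in place of code of your own. Each camera call takes 0.05 s, during which the arm holds its last target. There are 200 camera calls.

## Working session

There is one attempt and no reset: what is moved stays moved. The work goes in short steps, Python scripts to look and compute and a shell command to move; the robot and the scene stay as the last step left them, time stands still between calls to the robot, and variables do not carry over. Pictures are saved under pics/ and viewed, at most 10 in all, crops included, and the job is handed in when it is done.

```bash
mkdir -p pics; cat > h.py <<'E'
import numpy as np, cv2, sys
from plant import ctrl
def grab(n):
    im=ctrl.get_image(n); return im
def ray(im,px):
    K=np.array(im["intrinsics"]);d=np.array(im["dist_coeffs"])
    p=cv2.undistortPoints(np.array([[px]],float),K,d)[0,0]
    R=np.array(im["R"]);t=np.array(im["t"]).ravel()
    return -R.T@t, R.T@np.array([p[0],p[1],1])
def onz(im,px,z):
    o,v=ray(im,px); return o+v*(z-o[2])/v[2]
def proj(im,X):
    rv=cv2.Rodrigues(np.array(im["R"]))[0]
    return cv2.projectPoints(np.array(X,float).reshape(-1,1,3),rv,np.array(im["t"],float),np.array(im["intrinsics"]),np.array(im["dist_coeffs"]))[0][:,0]
E
python3 - <<'E'
from h import *
import pickle
for n in ("top","side"):
    im=grab(n); cv2.imwrite(f"pics/{n}0.png",im["frame"]); pickle.dump(im,open(f"{n}0.pkl","wb"))
s=ctrl.read_state(); print(s["t"],s["ee_pos"],s["eef_rot"],s["finger_gap"])
E
```

```text
0.1 [ 0.14956565 -0.6065168   0.24383171] [-3.11739965e+00 -3.78803437e-01  3.42893726e-04] 1.0025588572281177
```

View pics/top0.png

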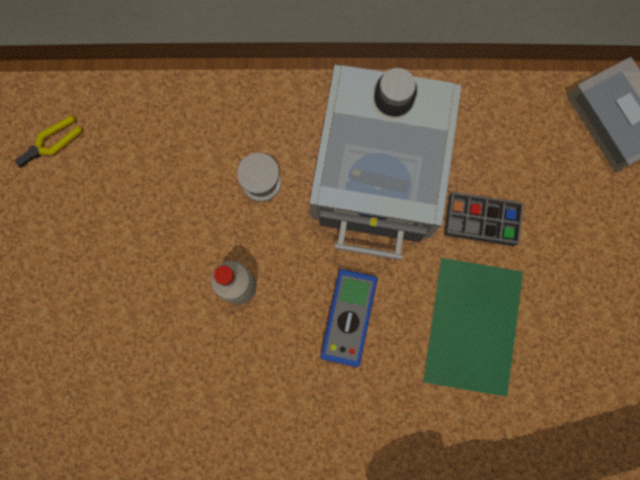

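View pics/side0.png

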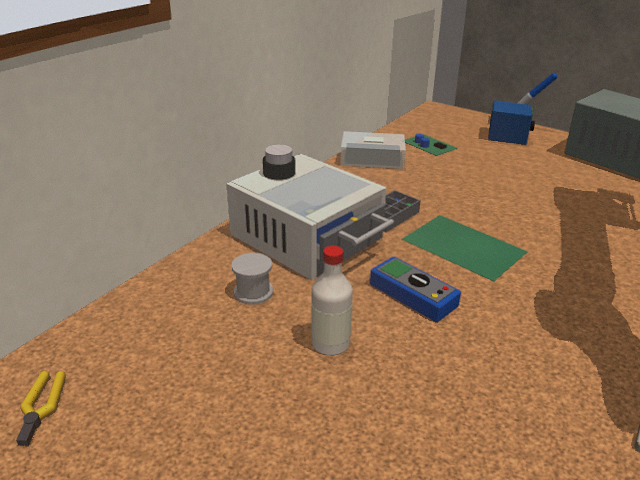

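The top view shows the extractor around (388,150), with its handle bar running from (338,247) to (402,255) and a yellow mark at (373,222). The meter is at (349,317), the patch at (474,327), the bottle at (232,283), and the cartridge bar runs through the window from (355,174) to (408,186). The side view shows the same layout.

```bash
python3 - <<'E'
from h import *
import pickle
im=pickle.load(open("top0.pkl","rb")); f=im["frame"]; hsv=cv2.cvtColor(f,cv2.COLOR_BGR2HSV)
print("cam",-np.array(im["R"]).T@np.array(im["t"]).ravel())
def rect(mask,box,z,name):
    m=np.zeros_like(mask); x0,y0,x1,y1=box; m[y0:y1,x0:x1]=mask[y0:y1,x0:x1]
    c=max(cv2.findContours(m,0,2)[0],key=cv2.contourArea)[:,0]
    P=np.array([onz(im,p,z)[:2] for p in c.astype(float)])*1000
    r=cv2.minAreaRect(P.astype(np.float32)); b=cv2.boxPoints(r)
    e=max([b[1]-b[0],b[2]-b[1]],key=np.linalg.norm)
    print(name,np.round(r[0],1),np.round(r[1],1),"long axis deg",np.degrees(np.arctan2(e[1],e[0])).round(1))
rect(cv2.inRange(hsv,(105,120,60),(130,255,255)),(310,260,390,375),.036,"meter")
rect(cv2.inRange(hsv,(60,100,40),(90,255,255)),(415,250,530,400),0,"patch")
for n,p,z in [("hL",(338,247),.08),("hR",(402,255),.08),("ymark",(373,222),.088),("roofFL",(313,208),.115),("roofFR",(439,224),.115),("roofBL",(335,68),.115),("roofBR",(461,86),.115),("barY",(355,174),.08),("barE",(408,186),.08),("bottle",(224,275),.17),("org",(484,219),.03)]:
    print(n,np.round(onz(im,p,z)*1000,1))
E
```

```text
cam [0.45861865 0.01455872 1.03522966]
meter [511.5 -26.2] [ 62.2 146.4] long axis deg -12.1
patch [ 499.7 -234.8] [135.4 205.5] long axis deg -9.5
hL [617.9  -7.9  80. ]
hR [ 605.8 -107.6   80. ]
ymark [656.3 -62.2  88. ]
roofFL [672.  31. 115.]
roofFR [ 648.1 -159.9  115. ]
roofBL [899.7  -2.2 115. ]
roofBR [ 870.3 -200.8  115. ]
barY [735.9 -34.9  80. ]
barE [ 716.6 -118.9   80. ]
bottle [562.2 154.8 170. ]
org [ 674.4 -250.9   30. ]
```

```bash
python3 - <<'E'
import cv2
f=cv2.imread("pics/top0.png")[50:275,290:480]
cv2.imwrite("pics/crop0.png",cv2.resize(f,(500,592),interpolation=cv2.INTER_CUBIC))
E
```

```text
(no output)
```

View pics/crop0.png

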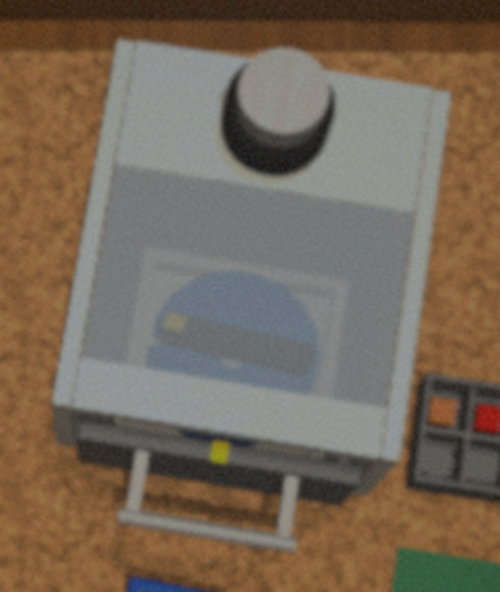

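The crop shows the cartridge's yellow mark at its left (175,322), so its +x is about 95° short of the key. The key's mark is at (220,452). Next I move over the meter.

```bash
python3 -m handwheel '[[[0,0,-1.9],[26,41.5,-4],87],[[0,0,-1.9],[26,41.5,-4],87],[[0,0,-1.9],[26,41.5,-4],87],[[0,0,-1.9],[26,41.5,-4],87],[[0,0,-1.9],[26,41.5,-4],87],[[0,0,-1.9],[26,41.5,-4],87],[[0,0,-1.9],[26,41.5,-4],87],[[0,0,-1.9],[26,41.5,-4],87],[[0,0,-1.9],[26,41.5,-4],87],[[0,0,-1.9],[26,41.5,-4],87],[[0,0,-1.9],[26,41.5,-4],87],[[0,0,-1.9],[26,41.5,-4],87],[[0,0,-1.9],[26,41.5,-4],87],[[0,0,-1.3],[24,41,-4],87],[[0,0,0],[0,0,0],87],[[0,0,0],[0,0,0],87]]'
cat >> h.py <<'E'
def tool():
    s=ctrl.read_state(); R=cv2.Rodrigues(np.array(s["eef_rot"],float))[0]
    print("t",round(s["t"],2),"tcp",np.round(np.array(s["ee_pos"])*1000,1),"ydir",np.degrees(np.arctan2(R[1,1],R[0,1])).round(1),"z",R[:,2].round(3),"F",np.round(s["ft_force"],1),"gap",round(s["finger_gap"]*87,1),"grip",np.round(s["grip_force"],1),"q",np.round(s["joint_pos"],2))
E
python3 -c "
from h import *
tool()"
```

```text
t: 1.7
ee_pos: [0.5116, -0.0253, 0.188]
eef_rot: [-3.124, 0.328, 0.002]
ft_force: [0.5, -1.3, 0.1]
finger_gap: 1.002
grip_force: 0.0
t 1.7 tcp [511.6 -25.3 188. ] ydir -102.0 z [-0.001  0.001 -1.   ] F [ 0.5 -1.3  0.1] gap 87.2 grip 0.0 q [ 0.56  0.18 -0.65  1.8   0.12  1.2  -1.91]
```

```bash
python3 -m handwheel '[[[0,0,0],[0,0,-40],87],[[0,0,0],[0,0,-40],87],[[0,0,0],[0,0,-40],87],[[0,0,0],[0,0,-20],87],[[0,0,0],[0,0,-18],87],[[0,0,0],[0,0,0],87],[[0,0,0],[0,0,0],55],[[0,0,0],[0,0,0],55],[[0,0,0],[0,0,0],55],[[0,0,0],[0,0,0],55],[[0,0,0],[0,0,0],55],[[0,0,0],[0,0,0],55],[[0,0,0],[0,0,0],55],[[0,0,0],[0,0,30],55],[[0,0,0],[0,0,30],55],[[0,0,0],[0,0,0],55]]'
```

```text
t: 3.3
ee_pos: [0.5138, -0.0262, 0.0939]
eef_rot: [3.124, -0.332, 0.009]
ft_force: [0.9, 0.4, -3.1]
finger_gap: 0.741
grip_force: 30.0
```

```bash
python3 -m handwheel '[[[0,0,0],[-2,-35,0],55],[[0,0,0],[-2,-35,0],55],[[0,0,0],[-2,-35,0],55],[[0,0,0],[-2,-35,0],55],[[0,0,0],[-2,-35,0],55],[[0,0,0],[-2,-34,0],55],[[0,0,0],[0,0,0],55],[[0,0,0],[0,0,-20],55],[[0,0,0],[0,0,-20],55],[[0,0,0],[0,0,-10],55],[[0,0,0],[0,0,0],55],[[0,0,0],[0,0,0],55]]'
```

```text
t: 4.5
ee_pos: [0.4998, -0.2351, 0.0407]
eef_rot: [-3.124, 0.332, 0.0]
ft_force: [0.9, -0.8, -3.9]
finger_gap: 0.74
grip_force: 30.0
```

```bash
python3 -m handwheel '[[[0,0,0],[0,0,-9],55],[[0,0,0],[0,0,0],55],[[0,0,0],[0,0,0],70],[[0,0,0],[0,0,0],87],[[0,0,0],[0,0,0],87],[[0,0,0],[0,0,0],87],[[0,0,0],[0,0,0],87],[[0,0,0],[0,0,0],87],[[0,0,0],[0,0,15],87],[[0,0,0],[0,0,30],87],[[0,0,0],[0,0,40],87],[[0,0,0],[0,0,40],87],[[0,0,0],[0,0,40],87],[[0,0,0],[0,0,0],87]]'
python3 -m handwheel '[[[0,0,7.2],[6,14,2],36],[[0,0,7.2],[6,14,2],36],[[0,0,7.2],[6,14,2],36],[[0,0,7.2],[6,14,2],36],[[0,0,7.2],[6,14,2],36],[[0,0,7.2],[6,14,2],36],[[0,0,7.2],[6,14,2],36],[[0,0,7.2],[6,14,2],36],[[0,0,7.2],[6,14,2],36],[[0,0,7.2],[6,14,2],36],[[0,0,7.2],[6,14,2],36],[[0,0,7.2],[6,14,2],36],[[0,0,7.2],[6,10,0],36],[[0,0,0],[0,0,0],36],[[0,0,0],[0,0,0],36]]'
python3 - <<'E'
from h import *
tool()
import pickle
im=grab("wrist"); cv2.imwrite("pics/w1.png",im["frame"]); pickle.dump(im,open("w1.pkl","wb"))
tp=grab("top"); cv2.imwrite("pics/top1.png",tp["frame"])
E
```

```text
t: 5.9
ee_pos: [0.5024, -0.236, 0.2036]
eef_rot: [3.12, -0.332, 0.014]
ft_force: [-0.2, -0.3, -0.0]
finger_gap: 1.001
grip_force: 0.0
t: 7.4
ee_pos: [0.5774, -0.0576, 0.2206]
eef_rot: [-2.384, -2.046, 0.0]
ft_force: [0.1, 0.3, -0.1]
finger_gap: 0.416
grip_force: 0.0
t 7.4 tcp [577.4 -57.6 220.6] ydir -8.7 z [-0. -0. -1.] F [ 0.1  0.3 -0.1] gap 36.2 grip 0.0 q [ 0.71  0.36 -0.85  1.58  0.28  1.32 -0.33]
```

View pics/w1.png

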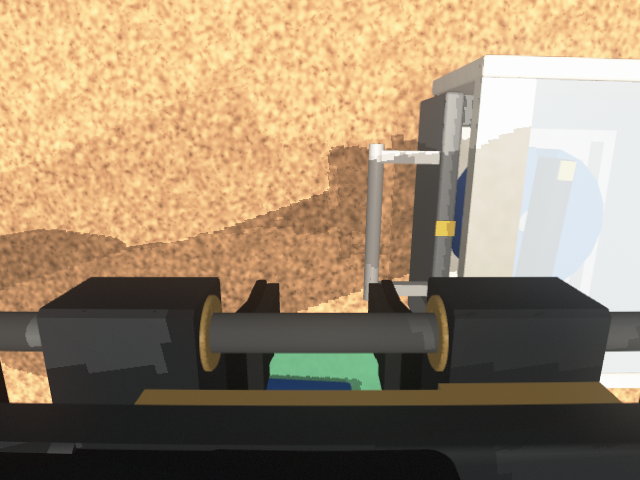

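View pics/top1.png

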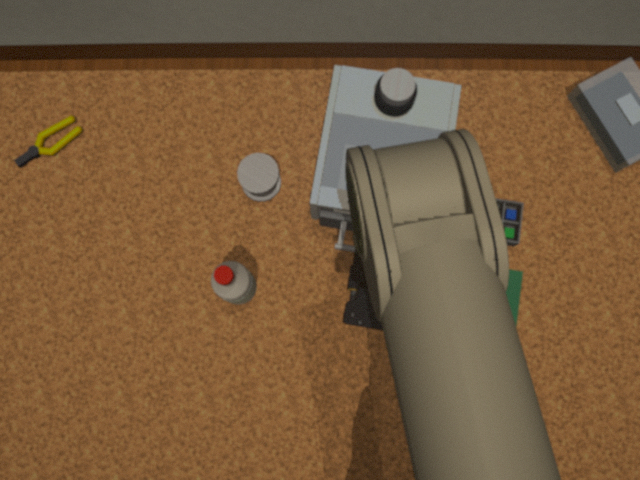

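The wrist view shows the handle bar from (376,148) to (372,298), its stays at rows 157 and 289, and the yellow panel mark at (446,228). The top view is blocked by the arm, but nothing has been disturbed.

```bash
python3 - <<'E'
from h import *
import pickle
im=pickle.load(open("w1.pkl","rb"))
for n,p,z in [("stay1",(376,157),.08),("stay2",(372,289),.08),("ymark",(446,228),.088),("panA",(453,96),.088),("panB",(442,290),.088)]:
    print(n,np.round(onz(im,p,z)*1000,1))
E
```

```text
stay1 [619.2 -11.4  80. ]
stay2 [ 605.3 -101.3   80. ]
ymark [658.3 -63.3  88. ]
panA [669.6  18.7  88. ]
panB [ 652.1 -106.2   88. ]
```

```bash
python3 -m handwheel '[[[0,0,0],[18,1,-20],36],[[0,0,0],[17,0.5,-20],36],[[0,0,0],[0,0,0],36],[[0,0,0],[0,0,-30],36],[[0,0,0],[0,0,-30],36],[[0,0,0],[0,0,-20],36],[[0,0,0],[0,0,-12],36],[[0,0,0],[0,0,0],36],[[0,0,0],[0,0,0],36]]'
```

```text
t: 8.4
ee_pos: [0.6131, -0.056, 0.0898]
eef_rot: [2.381, 2.048, 0.001]
ft_force: [-1.3, 0.7, 1.5]
finger_gap: 0.413
grip_force: 0.0
```

```bash
python3 -m handwheel '[[[0,0,0],[0,0,0],4],[[0,0,0],[0,0,0],4],[[0,0,0],[0,0,0],4],[[0,0,0],[0,0,0],4],[[0,0,0],[0,0,0],4],[[0,0,0],[0,0,0],4],[[0,0,0],[-13.8,2.1,0],4],[[0,0,0],[-13.8,2.1,0],4],[[0,0,0],[-13.8,2.1,0],4],[[0,0,0],[-13.8,2.1,0],4],[[0,0,0],[-13.8,2.1,0],4],[[0,0,0],[-13.8,2.1,0],4],[[0,0,0],[-13.8,2.1,0],4],[[0,0,0],[-13.8,2.1,0],4],[[0,0,0],[-13.8,2.1,0],4],[[0,0,0],[-13.8,2.1,0],4],[[0,0,0],[0,0,0],4],[[0,0,0],[0,0,0],4]]'; python3 -c "
from h import *
tool()"
```

```text
t: 10.2
ee_pos: [0.4742, -0.0329, 0.0886]
eef_rot: [-2.378, -2.051, -0.002]
ft_force: [0.1, 6.8, -1.9]
finger_gap: 0.1
grip_force: 30.0
t 10.2 tcp [474.2 -32.9  88.6] ydir -8.5 z [ 0.     0.002 -1.   ] F [ 0.1  6.8 -1.9] gap 8.7 grip 30.0 q [ 0.79  0.28 -0.89  1.98  0.26  1.   -0.37]
```

```bash
python3 -m handwheel '[[[0,0,0],[0,0,0],36],[[0,0,0],[0,0,0],36],[[0,0,0],[0,0,0],36],[[0,0,0],[0,0,0],36],[[0,0,0],[0,0,20],36],[[0,0,0],[0,0,40],36],[[0,0,0],[0,0,40],36],[[0,0,0],[0,0,40],40],[[0,0,0],[27,-17,0],40],[[0,0,0],[27,-17,0],40],[[0,0,0],[27,-17,0],40],[[0,0,0],[27,-17,0],40],[[0,0,0],[0,0,0],40],[[0,0,0],[0,0,0],40]]'
python3 - <<'E'
from h import *
tool()
import pickle
im=grab("wrist"); cv2.imwrite("pics/w2.png",im["frame"]); pickle.dump(im,open("w2.pkl","wb"))
E
```

```text
t: 11.6
ee_pos: [0.5827, -0.1028, 0.2279]
eef_rot: [-2.38, -2.048, -0.0]
ft_force: [-0.3, -0.8, -0.5]
finger_gap: 0.459
grip_force: 0.0
t 11.6 tcp [ 582.7 -102.8  227.9] ydir -8.6 z [-0.001  0.001 -1.   ] F [-0.3 -0.8 -0.5] gap 40.0 grip 0.0 q [ 0.78  0.39 -0.87  1.54  0.3   1.35 -0.27]
```

View pics/w2.png

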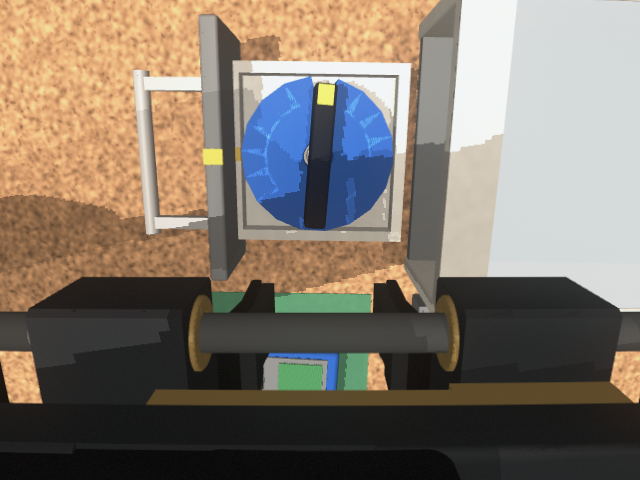

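The drawer is open. The cartridge bar runs from its yellow end (326,83) to (315,227), the pocket is centred near (320,152), and the key marks are at left, row 156. The meter is on the green.

```bash
python3 - <<'E'
from h import *
import pickle
im=pickle.load(open("w2.pkl","rb"))
g=lambda p,z:np.round(onz(im,p,z)*1000,1)
C=np.array([g(p,.046) for p in [(233,61),(411,63),(400,241),(239,238)]]);print("pocket",C.mean(0))
a=g((326,83),.0915);b=g((315.5,227),.0915);print("bar",a,b,(a+b)/2,np.degrees(np.arctan2(*(a-b)[[1,0]])))
y=g((213,157),.088);print("mark",y,"handle",(g((144,82),.08)+g((151,224),.08))/2)
P=C.mean(0);print("key dir",np.degrees(np.arctan2(*(y-P)[[1,0]])))
E
```

```text
pocket [588.35  -51.175  46.   ]
bar [598.7  -6.7  91.5] [578.5 -95.4  91.5] [588.6  -51.05  91.5 ] 77.17060910609477
mark [519.5 -40.3  88. ] handle [474.05 -32.8   80.  ]
key dir 171.02416838541387
```

```bash
python3 -m handwheel '[[[0,0,-1.4],[2,17.3,0],30],[[0,0,-1.4],[2,17.3,0],30],[[0,0,-1.4],[1.8,17.2,0],30],[[0,0,0],[0,0,0],30],[[0,0,0],[0,0,-40],30],[[0,0,0],[0,0,-40],30],[[0,0,0],[0,0,-30],30],[[0,0,0],[0,0,-14],30],[[0,0,0],[0,0,-10],30],[[0,0,0],[0,0,0],30],[[0,0,0],[0,0,0],30]]'
python3 -c "
from h import *
tool()"
```

```text
t: 12.75
ee_pos: [0.5892, -0.0511, 0.0959]
eef_rot: [2.453, 1.96, 0.002]
ft_force: [-0.8, 1.3, 0.9]
finger_gap: 0.344
grip_force: 0.0
t 12.75 tcp [589.2 -51.1  95.9] ydir -12.7 z [ 0.002 -0.    -1.   ] F [-0.8  1.3  0.9] gap 29.9 grip 0.0 q [ 0.65  0.52 -0.82  1.69  0.41  1.12 -0.51]
```

```bash
python3 -m handwheel '[[[0,0,0],[0,0,-1.5],30],[[0,0,0],[0,0,0],20],[[0,0,0],[0,0,0],10],[[0,0,0],[0,0,0],8],[[0,0,0],[0,0,0],8],[[0,0,0],[0,0,0],8],[[0,0,0],[0,0,2.5],8],[[0,0,0],[0,0,2.5],8],[[0,0,0],[0,0,0],8]]'
python3 -c "
from h import *
tool()"
```

```text
t: 13.65
ee_pos: [0.5882, -0.0511, 0.0979]
eef_rot: [-2.454, -1.961, 0.001]
ft_force: [-1.4, 0.3, -3.4]
finger_gap: 0.156
grip_force: 30.0
t 13.65 tcp [588.2 -51.1  97.9] ydir -12.7 z [-0. -0. -1.] F [-1.4  0.3 -3.4] gap 13.6 grip 30.0 q [ 0.65  0.51 -0.82  1.69  0.41  1.12 -0.5 ]
```

```bash
python3 -m handwheel '[[[0,0,6.7],[0,0,0],8],[[0,0,6.7],[0,0,0],8],[[0,0,6.7],[0,0,0],8],[[0,0,6.7],[0,0,0],8],[[0,0,6.7],[0,0,0],8],[[0,0,6.7],[0,0,0],8],[[0,0,6.7],[0,0,0],8],[[0,0,6.7],[0,0,0],8],[[0,0,6.7],[0,0,0],8],[[0,0,6.7],[0,0,0],8],[[0,0,6.7],[0,0,0],8],[[0,0,6.7],[0,0,0],8],[[0,0,6.7],[0,0,0],8],[[0,0,6.7],[0,0,0],8],[[0,0,0],[0,0,0],8],[[0,0,0],[0,0,0],8]]'
python3 -c "
from h import *
tool()"
```

```text
t: 15.25
ee_pos: [0.5884, -0.0512, 0.0978]
eef_rot: [-0.251, -3.131, -0.001]
ft_force: [0.3, 0.7, -3.2]
finger_gap: 0.154
grip_force: 30.0
t 15.25 tcp [588.4 -51.2  97.8] ydir 80.8 z [-0.  0. -1.] F [ 0.3  0.7 -3.2] gap 13.4 grip 30.0 q [ 0.85  0.67 -1.13  1.68  0.64  1.22  0.98]
```

```bash
python3 -m handwheel '[[[0,0,0.4],[0,0,-3],8],[[0,0,0],[0,0,-3],8],[[0,0,0],[0,0,0],8],[[0,0,0],[0,0,0],20],[[0,0,0],[0,0,0],30],[[0,0,0],[0,0,0],30],[[0,0,0],[0,0,0],30],[[0,0,0],[0,0,15],30],[[0,0,0],[0,0,40],30],[[0,0,0],[0,0,40],30],[[0,0,0],[0,0,40],30],[[0,0,0],[40,0,0],30],[[0,0,0],[40,0,0],30],[[0,0,0],[30,0,0],30],[[0,0,0],[0,0,0],30],[[0,0,0],[0,0,0],30]]'
python3 - <<'E'
from h import *
tool()
import pickle
for n in("wrist","side"):
    im=grab(n); cv2.imwrite(f"pics/{n}3.png",im["frame"]); pickle.dump(im,open(f"{n}3.pkl","wb"))
E
```

```text
t: 16.85
ee_pos: [0.6986, -0.0501, 0.2277]
eef_rot: [-0.233, -3.133, -0.002]
ft_force: [0.3, -0.1, 1.0]
finger_gap: 0.345
grip_force: 0.0
t 16.85 tcp [698.6 -50.1 227.7] ydir 81.5 z [ 0.     0.001 -1.   ] F [ 0.3 -0.1  1. ] gap 30.0 grip 0.0 q [ 0.64  0.75 -1.09  1.21  0.65  1.54  1.08]
```

View pics/wrist3.png

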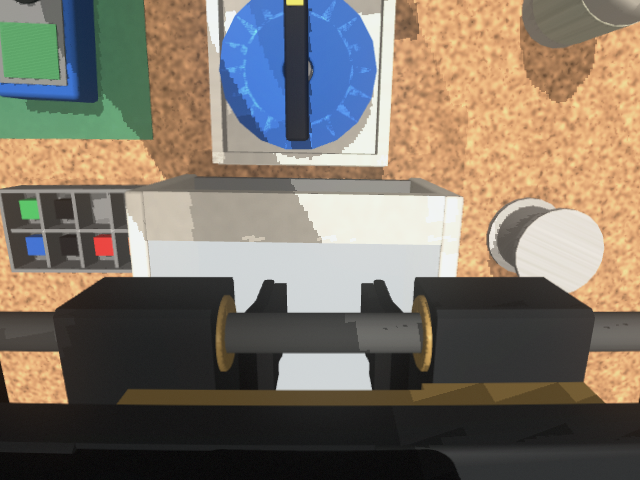

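View pics/side3.png

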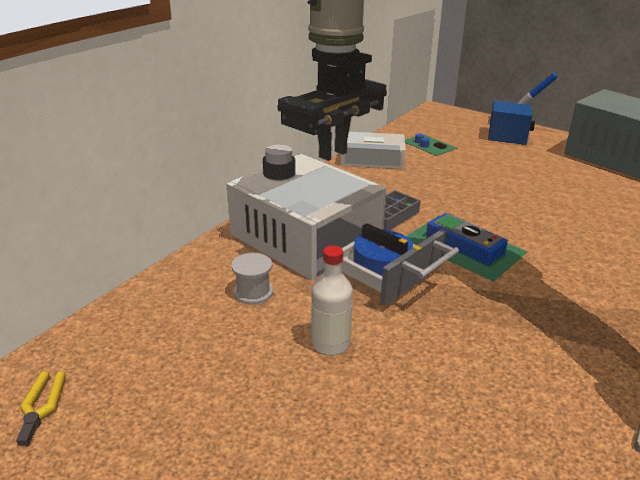

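The wrist view shows the bar now vertical in the image, from its yellow end at (296,0) to (297,139). In the side view the cartridge's yellow end is at (404,241). I'll check numerically whether it has dropped.

```bash
python3 - <<'E'
from h import *
import pickle
s=pickle.load(open("side3.pkl","rb"));w=pickle.load(open("wrist3.pkl","rb"))
hsv=cv2.cvtColor(s["frame"],cv2.COLOR_BGR2HSV)
m=cv2.inRange(hsv,(22,130,90),(35,255,255));n,_,st,c=cv2.connectedComponentsWithStats(m[200:300,340:460])
print([(st[i].tolist(),(c[i]+[340,200]).round(1)) for i in range(1,n)])
P=np.array([588.4,-51.1,0]);d=np.array([-.988,.153,0]);
for name,dz,r in [("flat near",0,41),("tilt near",7*(41+52)/100,41),("flat far",0,-46),("tilt far",.4,-46)]:
    X=P+d*r+[0,0,88+dz]; print(name,proj(s,[X/1000]).round(1),proj(w,[X/1000]).round(1))
cv2.imwrite("pics/crop3.png",cv2.resize(s["frame"][205:310,330:470],(800,600),interpolation=cv2.INTER_CUBIC))
E
```

```text
[([59, 39, 8, 4, 22], array([402.4, 240.4])), ([73, 45, 8, 5, 21], array([416.7, 247.2]))]
flat near [[403.5 240.1]] [[296.4  -7.3]]
tilt near [[403.9 236.8]] [[295.7 -10.9]]
flat far [[363.8 222.4]] [[297.5 141.5]]
tilt far [[363.9 222.2]] [[297.5 141.5]]
```

View pics/crop3.png

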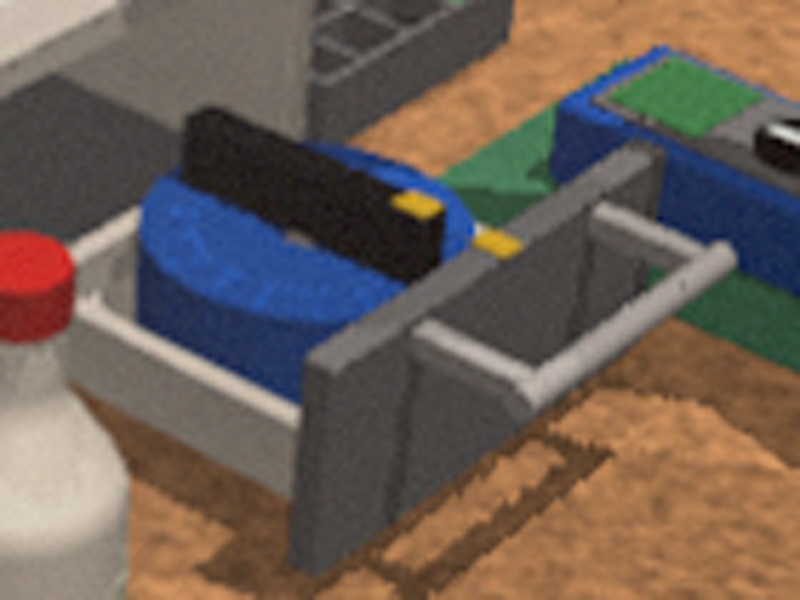

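The cartridge is flat: its yellow mark is at row 240.4, against 240.1 predicted flat and 236.8 predicted tilted. It is also in line with the key marks. Next I go in front of the handle with the fingers closed.

```bash
python3 -m handwheel '[[[0,0,0],[-33,2.9,0],10],[[0,0,0],[-33,2.9,0],0],[[0,0,0],[-33,2.9,0],0],[[0,0,0],[-33,2.9,0],0],[[0,0,0],[-33,2.9,0],0],[[0,0,0],[-33,2.9,0],0],[[0,0,0],[-33,2.9,0],0],[[0,0,0],[-33,2.9,0],0],[[0,0,0],[0,0,0],0],[[0,0,0],[0,0,-40],0],[[0,0,0],[0,0,-40],0],[[0,0,0],[0,0,-40],0],[[0,0,0],[0,0,-23],0],[[0,0,0],[0,0,0],0],[[0,0,0],[0,0,0],0]]'
python3 -c "
from h import *
tool()"
```

```text
t: 18.45
ee_pos: [0.4484, -0.0287, 0.0872]
eef_rot: [-0.226, -3.126, -0.002]
ft_force: [0.9, -0.7, 0.8]
finger_gap: 0.006
grip_force: 0.0
t 18.45 tcp [448.4 -28.7  87.2] ydir 81.7 z [-0.007  0.002 -1.   ] F [ 0.9 -0.7  0.8] gap 0.5 grip 0.0 q [ 1.09  0.36 -1.24  2.03  0.39  1.03  1.08]
```

```bash
python3 -m handwheel '[[[0,0,0],[10,-1.5,0],0],[[0,0,0],[11,-1.7,0],0],[[0,0,0],[11,-1.7,0],0],[[0,0,0],[11,-1.7,0],0],[[0,0,0],[11,-1.7,0],0],[[0,0,0],[11,-1.7,0],0],[[0,0,0],[11,-1.7,0],0],[[0,0,0],[11,-1.7,0],0],[[0,0,0],[11,-1.7,0],0],[[0,0,0],[11,-1.7,0],0],[[0,0,0],[11,-1.7,0],0],[[0,0,0],[11,-1.7,0],0],[[0,0,0],[8,-1.2,0],0],[[0,0,0],[0,0,0],0],[[0,0,0],[0,0,0],0]]'
python3 -c "
from h import *
tool()"
```

```text
t: 19.95
ee_pos: [0.5873, -0.0503, 0.087]
eef_rot: [-0.226, -3.127, -0.0]
ft_force: [-0.7, -0.0, 0.9]
finger_gap: 0.004
grip_force: 0.0
t 19.95 tcp [587.3 -50.3  87. ] ydir 81.7 z [-0.006  0.001 -1.   ] F [-0.7 -0.   0.9] gap 0.4 grip 0.0 q [ 0.79  0.63 -1.04  1.68  0.58  1.18  1.03]
```

```bash
for i in 1; do python3 -m handwheel '[[[0,0,0],[3,-0.5,0],0],[[0,0,0],[3,-0.5,0],0],[[0,0,0],[3,-0.5,0],0],[[0,0,0],[2,-0.3,0],0],[[0,0,0],[0,0,0],0],[[0,0,0],[0,0,0],0]]'; done
```

```text
t: 20.55
ee_pos: [0.5962, -0.0521, 0.0867]
eef_rot: [-0.226, -3.122, 0.001]
ft_force: [-12.2, 1.3, 7.1]
finger_gap: 0.003
grip_force: 5.9
```

```bash
python3 -m handwheel '[[[0,0,0],[1.5,-0.2,0],0],[[0,0,0],[0,0,0],0],[[0,0,0],[0,0,0],0]]'; python3 -m handwheel '[[[0,0,0],[-8,1,0],0],[[0,0,0],[-20,3,0],0],[[0,0,0],[-10,1.5,0],0],[[0,0,0],[0,0,40],0],[[0,0,0],[0,0,40],0],[[0,0,0],[0,0,40],0],[[0,0,0],[-12,-48,0],0],[[0,0,0],[-12,-48,0],0],[[0,0,0],[-12,-48,0],0],[[0,0,0],[-12,-48,0],0],[[0,0,0],[-12,-48,0],0],[[0,0,0],[-12,-48,0],0],[[0,0,0],[-12,-48,0],0],[[0,0,0],[-12,-48,0],0],[[0,0,0],[-25,-42,0],0],[[0,0,0],[-25,-42,0],0],[[0,0,0],[0,0,0],0]]'
python3 - <<'E'
from h import *
tool()
im=grab("top"); cv2.imwrite("pics/top4.png",im["frame"])
import pickle
f=im["frame"];hsv=cv2.cvtColor(f,cv2.COLOR_BGR2HSV)
m=cv2.inRange(hsv,(105,120,60),(130,255,255));m[:250]=0;m[:,:400]=0;m[420:]=0
c=max(cv2.findContours(m,0,2)[0],key=cv2.contourArea)[:,0]
P=np.array([onz(im,p,.036)[:2] for p in c.astype(float)])*1000
print("meter",cv2.minAreaRect(P.astype(np.float32)))
E
```

```text
t: 20.85
ee_pos: [0.5965, -0.052, 0.0866]
eef_rot: [-0.225, -3.119, 0.002]
ft_force: [-19.7, 1.2, 11.2]
finger_gap: 0.004
grip_force: 9.5
t: 22.55
ee_pos: [0.4094, -0.5232, 0.2058]
eef_rot: [-0.245, -3.123, 0.004]
ft_force: [-1.6, -0.7, -1.3]
finger_gap: 0.001
grip_force: 0.0
t 22.55 tcp [ 409.4 -523.2  205.8] ydir 81.0 z [-0.009 -0.002 -1.   ] F [-1.6 -0.7 -1.3] gap 0.1 grip 0.0 q [ 1.49  0.64 -1.    1.35  0.54  1.43  1.92]
meter ((499.23748779296875, -233.73434448242188), (64.43798828125, 148.84628295898438), 77.88068389892578)
```

View pics/top4.png

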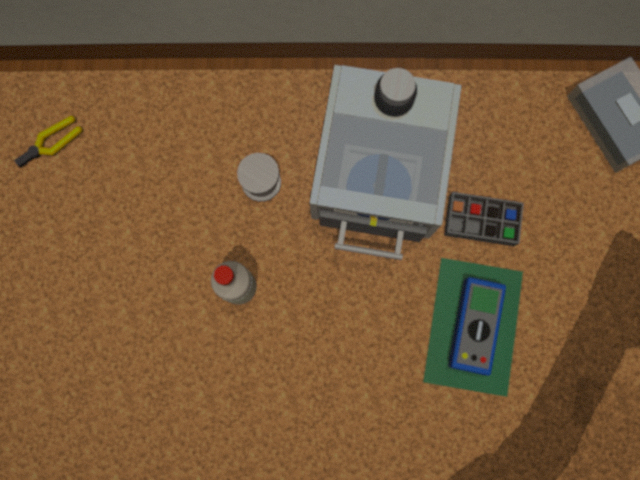

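The drawer is shut, with the handle back at its starting pixels (338,247) to (402,255). The meter is centred on the patch at (478,326), and the bottle, spool and organiser haven't moved.

```bash
python3 -c "
from plant import ctrl
print(ctrl.finish_job())"
```

```text
the job is handed in; nothing more can be done
None
```

I handed the job in at about 22.6 s: the meter is flat on the green patch, the cartridge is home over the key, the drawer is shut, and the bottle, spool and organiser haven't moved; no verdict was returned.

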